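# Put the tea scoop away in the sprung drawer of the tea chest

## Robot

A 6-joint arm with a two-finger parallel gripper is mounted at the origin on the work surface. World frame = base frame: x ahead of the robot, y to its left, z up, the work surface at z = 0. Lengths are in m, angles in rad, forces in N, time in s.
With the tool pointing down it reaches from about 0.375 to 0.9 m from the base axis. Payload 3.1 kg.
Tool frame: the origin (TCP) lies on the centre line of the jaws, within the pads' length; the fingertips stand 22 mm ahead of it and the grasp point (between the pads) lies 3 mm ahead of it; z points along the fingers, y is the line along which they close (so a half turn about z gives the same grasp; the last joint's range is limited). The gripper opens to 85 mm and grips with 20 to 120 N. Pads are 22 mm wide; open, the fingers measure 114 mm over their backs; the gripper's body (76 mm by 85 mm) begins 54 mm behind the grasp point. The pads swing forward as they close: fully open they stand 13 mm farther back than shut.
Start: joints at [0.944, 0.527, 1.433, -0, 1.181, -0.178], TCP at [0.271, 0.563, 0.253] pointing down, gripper open.
Joint ranges: [-3.08, 3.08], [-0.75, 2.2], [0.22, 2.44], [-1.43, 4.57], [0, 2.65], [-2.85, 2.85]. Speed limits (rad/s): [2.79, 2.79, 3.14, 3.14, 3.14, 3.14].

## Interface

Orientations are given as a unit quaternion [x, y, z, w].
In Python, from station import manip, camrig gives the robot as it stands (manip), with the cameras (camrig).
- The arm moves only by the tool shift_gripper, called as name(argument=value, ...), one argument or row to a line, values as JSON. Schema: {"type":"object","properties":{"increments":{"type":"array","items":{"type":"object","properties":{"d":{"type":"array","items":{"type":"number"},"minItems":3,"maxItems":3},"twist":{"type":"number"},"jaw":{"type":"number"}},"additionalProperties":false,"required":["jaw"]},"minItems":1,"maxItems":20},"squeeze":{"type":"number"},"only":{"type":"string"},"quiet":{"type":"boolean"},"lines":{"type":"string"}},"required":["increments"],"additionalProperties":false}. increments is a list of rows, 1 to 20 of them, each an object with the fields d (a list: dx, dy, dz in cm), twist (a turn about the tool's z in units of 0.05 rad), jaw (the opening from 0.0 (shut) to 1.0 (fully open)); a field left out counts as zero (the opening has to be given); each row is the pose to reach, as a shift and turn from the pose commanded when the call began, along the tool's axes at that moment; what a row does not reach only later rows make up. A row lasts 1/10 s, in which the tool goes at most 0.05 m and 0.15 rad, less where a joint would pass 70% of its speed; a pose out of reach is approached as far as the arm can. The fingers move at their own pace and stop on an object; squeeze is the grip in N (left out, the last holds). Time passes only in rows, so rows that do not move let the fingers close. The tool returns the time, the measured TCP pose, the force, the opening and the grip force at its end. only (a regular expression) keeps the lines of the reply that match it, lines (a string "A,B") keeps lines A to B, and quiet returns only ok. Input that does not fit is refused with a message, and nothing moves.
- manip.sense(): the state, without advancing time (a new reading comes with each control period).
- camrig.snapshot(name): name is "scene" or "top" or "wrist"; returns a dict with "pixels" (400x640x3 uint8, red, green, blue), "range_z" (400x640 float32, m along the optical axis (not along the pixel's ray), 0 where there is no reading), "fov_y" (degrees; the focal length in pixels is half the picture's height over the tangent of half this angle, whatever the lens; pixels are square), "cx", "cy" (the principal point, pixels), "R" (3x3) and "t" (3): a world point X has camera coordinates R X + t; the wrist camera has in their place "hand_eye" (4x4, takes a point from camera to tool coordinates, whose origin is the TCP and whose axes are the flange's). Camera axes: x right, y down, z forward; pixel columns grow to the right and rows downward; lengths in m; the calibration is good to about 2 mm. A picture is of the moment at which its call begins: read the wrist's pose just before it.
- manip.sign_off(): hands the job in; it is judged then, once.
The state is a dict: "t": time; "q": joint angles; "qd": joint speeds; "tau": joint torques, N m; "tcp_pos": TCP position; "tool_rot": TCP orientation; "force": force on the tool from outside, world axes, zero at the start; "ft_torque": the same for the moment, N m; "finger_gap": opening from 0.0 (shut) to 1.0 (fully open); "gripper_force": force on a finger pad.
Only numpy, scipy, OpenCV 4.12 (cv2) and the standard library are available. Lean on these libraries where they do the work, as an engineer would, in place of code of your own. Each camera call takes 0.05 s, during which the arm holds its last target. There are 200 camera calls.

## Task

Put the bamboo tea scoop away: press the button on the tea chest so that its drawer springs open, lay the scoop in the drawer's front compartment, sitting level on its bowl, then push the drawer home until it clicks and stays shut. Leave the teapot, the cups and the tea caddy where they stand.

Things in the scene. Friction and masses are not known exactly. Their poses are not given: they have to be found in the camera images.
- chest: Low bamboo tea chest, steady on the table (it does not shift): 180 mm deep (its x), 230 mm wide (its y), flat top 72 mm above the table. Origin: centre of its underside; its -x side is the drawer side and looks roughly towards the robot, its z is up.
- button (a joint): Sprung push button in the chest's top: 0 = up, 0.009 m = fully down (3 N to start it moving, about 7 N fully down; the drawer is let go at 4 to 6 mm). It springs back up by itself. As the drawer goes home the latch also moves the button down and up by about 6 mm.
- button_top (a point): Centre of the button's flat round top, 32 mm in diameter, steel; 84 mm above the table when up, 12 mm proud of the chest top, on the chest's centre line, 48 mm behind the chest's centre (chest +x).
- drawer (a joint): The drawer's travel along the chest's -x, in m: 0 = shut and latched, 0.095 = right out. Once released, a damped spring drives it out within 1 s and keeps it out with about 3 N. To latch, push it home past 0, to between -0.001 and its stop at -0.004 (about 11 N near the end); let go, it then rests at 0. Pushed less far, it springs out again.
- drawer_front (a point): Centre of the outer face of the drawer front (flat bamboo board with no handle, 226 mm wide, 58 mm high, 11 mm thick, lower edge 8 mm and upper edge 66 mm above the table); this point is 37 mm above the table. The point's axes are the chest's; the face looks to -x and stands 15 mm in front of the chest's body when shut, 110 mm when out.
- scoop_well (a point): Centre of the floor of the drawer's front compartment, 16 mm above the table, axes as the chest's. The compartment is 82 mm along x (drawer front to low divider) and 194 mm along y. Above this floor: front board 50 mm, side walls 36 mm, divider 20 mm, underside of the chest's top 46 mm. With the drawer out, this point is 58 mm in front of the chest's body and the compartment is open from above.
- scoop: Bamboo tea scoop, about 45 g, 140 mm long: round bowl, 50 mm outer diameter, 36 mm high, open upward, and a straight flat handle. Origin: centre of the bowl's underside; the handle runs along +x to x = 115 mm; z up. It starts level on its bowl on the table, left or right of the chest. It fits the compartment only with the handle along the chest's y (either way).
- scoop_grip (a point): Point on the middle of the scoop's handle, 45 mm from the bowl's axis along the scoop's +x and 27 mm above the bowl's underside. The handle is 10 mm wide (scoop y) and 8 mm thick there, and 23 mm clear of the table. This point is halfway along the whole scoop.
- teapot: White porcelain teapot with a hinged lid, body 124 mm in diameter, 124 mm high with the knob, 0.6 kg, spout along its +y and handle along its -y (220 mm over all). Origin: centre of its underside. A bystander.
- cup_a: White porcelain cup without handle, 72 mm in diameter, 60 mm high. Origin: centre of its underside. A bystander.
- cup_b: A second cup like it. A bystander.
- caddy: Bamboo tea caddy with a flip-top lid, 87 mm square, 109 mm high. Origin: centre of its underside. A bystander.

How it is judged:
On the way, in this order (a step that is already met when the one before it is completed fails the run):
1. the drawer has sprung open (value of joint drawer above 0.08 m), for 0.2 s.
2. the scoop sits level on the floor of the open drawer's front compartment, let go (value of joint drawer above 0.06 m and x of scoop in the frame of scoop_well between -0.032 and 0.032 m and y of scoop in the frame of scoop_well between -0.085 and 0.085 m and z of scoop in the frame of scoop_well between -0.004 and 0.006 m and angle between scoop's own z axis and vertical below 0.15 rad and contact force between scoop and the fingers below 0.05 N and linear speed of scoop below 0.03 m/s), for 0.3 s.
At the end, for the whole second after the job is handed in: Drawer shut and latched (joint -3 to 4 mm, button up within 2 mm); scoop in the front compartment: bowl centre within 32 mm (x) and 85 mm (y) of its centre, underside within 6 mm of its floor, tilt under 0.15 rad, at rest and not held (value of joint drawer between -0.003 and 0.004 m and value of joint button below 0.002 m and x of scoop in the frame of scoop_well between -0.032 and 0.032 m and y of scoop in the frame of scoop_well between -0.085 and 0.085 m and z of scoop in the frame of scoop_well between -0.004 and 0.006 m and angle between scoop's own z axis and vertical below 0.15 rad and contact force between scoop and the fingers below 0.05 N and linear speed of scoop below 0.03 m/s); the robot touches nothing.
It fails at once if the teapot (teapot) is shifted or knocked over (more than 20 mm) (distance of teapot from where it was at the start of the episode above 0.02 m).
It fails at once if the cup (cup_a) is shifted or knocked over (more than 20 mm) (distance of cup_a from where it was at the start of the episode above 0.02 m).
It fails at once if the cup (cup_b) is shifted or knocked over (more than 20 mm) (distance of cup_b from where it was at the start of the episode above 0.02 m).
It fails at once if the tea caddy (caddy) is shifted or knocked over (more than 20 mm) (distance of caddy from where it was at the start of the episode above 0.02 m).
It also fails if it takes over 67 s, if anything falls off the work surface, if the arm or the gripper's body presses on something with over 40 N, if the wrist force passes 120 N, or if a joint passes its speed limit or range.

## Working session

There is one attempt and no reset: what is moved stays moved. The work goes in short steps, Python scripts to look and compute and a tool call to move; the robot and the scene stay as the last step left them, time stands still between calls to the robot, and variables do not carry over. Pictures are saved under pics/ and viewed, at most 10 in all, crops included, and the job is handed in when it is done.

```bash
ls; mkdir -p pics
```

Create h.py:
```python
import numpy as np, cv2
from station import manip, camrig
def snap(n):
    s=manip.sense(); d=camrig.snapshot(n); d['s']=s; return d
def save(d,f): cv2.imwrite('pics/'+f,cv2.cvtColor(d['pixels'],cv2.COLOR_RGB2BGR))
def f(d): return 200/np.tan(np.radians(d['fov_y'])/2)
def cloud(d):
    v,u=np.mgrid[0:400,0:640]; z=d['range_z']; F=f(d)
    P=np.stack([(u-d['cx'])/F*z,(v-d['cy'])/F*z,z],-1)
    W=(P-np.array(d['t']))@np.array(d['R'])
    W[z<=0]=np.nan; return W
```

Run:
```python
from h import *
s=manip.sense();print(s)
for n in ('scene','top'):
    d=snap(n);save(d,n+'0.png');print(n,d['fov_y'],d['cx'],d['cy'],d['R'],d['t'])
    np.savez('/tmp/'+n,**{k:v for k,v in d.items() if k!='s'})
```

```text
pics
station.py
{'t': 0.0, 'q': array([ 9.43512259e-01,  5.28457907e-01,  1.43390697e+00,  1.78913361e-05,
        1.18137463e+00, -1.78533148e-01]), 'qd': array([ 0.0025302 , -0.00081763, -0.00113387, -0.00067813, -0.00143234,
        0.00096481]), 'tau': array([-8.35554056e-04, -4.42347729e+01, -1.78027922e+01, -2.07007115e-04,
        8.36611114e-03,  1.46615230e-05]), 'tcp_pos': array([0.27074242, 0.56257837, 0.25233715]), 'tool_rot': array([ 2.22500712e-01,  9.74931936e-01, -9.84228559e-04, -4.28496094e-04]), 'force': array([ 0.30373067, -0.00466343,  0.42347744]), 'ft_torque': array([-0.00626932, -0.01412559,  0.00960322]), 'gripper_force': 0.0, 'finger_gap': 0.9958656705206425}
scene 48.33923304703026 315.00604649832036 195.79982799753185 [[-0.21785213  0.97595014 -0.00785934]
 [ 0.6574594   0.14079747 -0.74021836]
 [-0.72130964 -0.16642534 -0.67232062]] [ 0.05841342 -0.33561028  1.81047213]
top 43.43087340272841 321.73182856940804 202.476109689176 [[ 0.02627682 -0.99965338 -0.00162857]
 [-0.9874585  -0.02570249 -0.15577257]
 [ 0.15567672  0.00570135 -0.9877916 ]] [0.08548361 0.58374696 1.62395783]
```

View pics/top0.png

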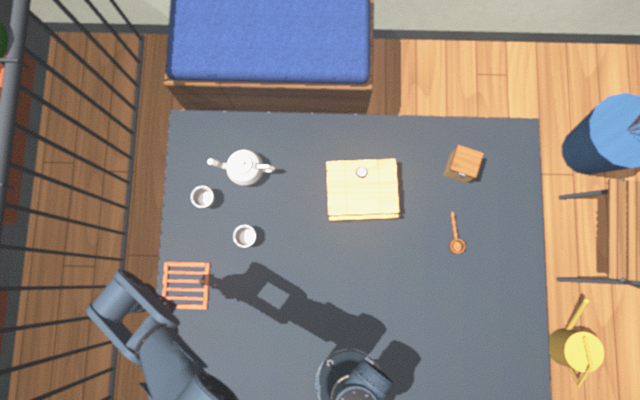

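View pics/scene0.png

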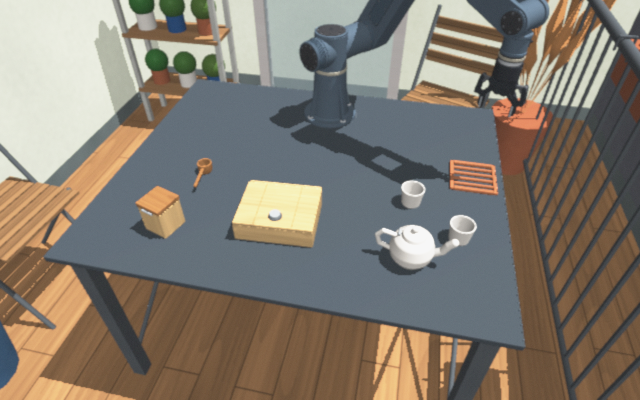

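The top view shows the chest around (362,188), its button at (361,172), the scoop bowl at (457,246) with its handle tip at (453,212), and the caddy at (465,163). The cups and teapot stand on the left.

Create m.py:
```python
from h import *
def ray(d,u,v,z):
    F=f(d);R=np.array(d['R']);c=-R.T@d['t'];r=R.T@np.array([(u-d['cx'])/F,(v-d['cy'])/F,1]);return c+r*(z-c[2])/r[2]
if __name__=='__main__':
    for n in('top','scene'):
        d=dict(np.load('/tmp/'+n+'.npz'));W=cloud(d)
        reg=np.zeros((400,640),bool)
        X,Y,Z=W[...,0],W[...,1],W[...,2]
        box=(X>.35)&(X<1.0)&(abs(Y)<.3)
        print(n,'table z',np.nanmedian(Z[(X>.3)&(X<.5)&(abs(Y)<.1)]))
        m=box&(abs(Z-.072)<.008)&(abs(Y)<.2)
        nl,l,st,ce=cv2.connectedComponentsWithStats(m.astype(np.uint8))
        k=1+st[1:,4].argmax();m=l==k
        v,u=np.nonzero(m);P=np.array([ray(d,a,b,.072)[:2] for a,b in zip(u,v)]).astype(np.float32)
        r=cv2.minAreaRect(P);print('chest',m.sum(),r,'z',np.median(Z[m]))
        b=box&(Z>.079)&(Z<.1)&(abs(X-r[0][0])<.09)&(abs(Y-r[0][1])<.1)
        v,u=np.nonzero(b);print('button px',len(u),u.mean(),v.mean(),ray(d,u.mean(),v.mean(),.084),np.median(Z[b]))
        # scoop: orange colour right of the chest
        hsv=cv2.cvtColor(d['pixels'],cv2.COLOR_RGB2HSV)
        s=(hsv[...,1]>100)&(hsv[...,2]>60)&(X>.35)&(X<.95)&(Y<-.2)&(Y>-.5)&(Z<.06)
        nl,l,st,ce=cv2.connectedComponentsWithStats(s.astype(np.uint8))
        for i in range(1,nl):
            if st[i,4]<30: continue
            v,u=np.nonzero(l==i);P=np.array([ray(d,a,b_,.03)[:2] for a,b_ in zip(u,v)])
            r2=cv2.minAreaRect(P.astype(np.float32));print('blob',st[i],ce[i],P.mean(0),r2,np.nanmax(Z[l==i]),np.nanmedian(Z[l==i]))
            c=P.mean(0);w,V=np.linalg.eigh(np.cov(P.T));t=(P-c)@V[:,1];print('axis',V[:,1],t.min(),t.max(),'ends',c+V[:,1]*t.min(),c+V[:,1]*t.max())
        c=(Z>.1)&(Z<.13)&(Y<-.2)&(Y>-.5)&(X>.5)&(X<.95);print('caddy',c.sum(),np.nanmin(W[c],0),np.nanmax(W[c],0))
```

```bash
python3 m.py
```

```text
top table z -0.00047225454343720677
chest 3546 ((0.6338075399398804, -0.029556378722190857), (0.1802903562784195, 0.22985723614692688), 3.74208402633667) z 0.07150913904362516
button px 142 361.5845070422535 179.17605633802816 [ 0.65582933 -0.02780994  0.084     ] 0.0811600280697615
blob [449 212  16  42 286] [455.99300699 238.9020979 ] [ 0.47322746 -0.34764881] ((0.49445584416389465, -0.34977906942367554), (0.049583420157432556, 0.13636502623558044), 88.98003387451172) 0.04525458802255945 0.02670633826257985
axis [-0.99095488 -0.13419548] -0.09082720236716207 0.046970560740700225 ends [ 0.56323312 -0.33546021] [ 0.42668176 -0.35395204]
caddy 717 [ 0.667245   -0.41583532  0.100082  ] [ 0.77376971 -0.31075438  0.12270635]
scene table z -0.00012193057384905614
chest 3481 ((0.6350825428962708, -0.025946885347366333), (0.19749224185943604, 0.2309151589870453), 3.6075618267059326) z 0.07223873569410112
button px 79 274.7974683544304 213.0759493670886 [ 0.68454945 -0.02323302  0.084     ] 0.08372414509663902
blob [194 158  18  29 240] [202.92083333 168.38333333] [ 0.47586751 -0.34076507] (
[... 384 characters left out ...]
4978917241096497), (0.10659922659397125, 0.11479944735765457), 28.74447250366211) 0.05991514833652753 0.03430754447015148
axis [-0.47207842  0.88155656] -0.06428330665953677 0.05090002373238648 ends [ 0.77351498 -0.40109183] [ 0.71913942 -0.29955121]
blob [ 152  292  113  108 7485] [210.43032732 349.58476954] [ 1.08564609 -0.06046674] ((1.0794540643692017, -0.059745289385318756), (0.27475911378860474, 0.16739250719547272), 0.5994600057601929) -0.7299824968963462 -0.7493322369257833
axis [-0.99706916  0.07650546] -0.13718191790596435 0.1479046920447822 ends [ 1.22242595 -0.0709619 ] [ 0.93817488 -0.04915122]
caddy 703 [ 0.66954268 -0.41624903  0.100033  ] [ 0.77600425 -0.30596231  0.11441727]
```

The rows are not in the units I measure in: shifts go in cm and turns go in units of 0.05 rad. I convert before sending: -0.35 m is -35, -0.05 m is -5, -0.51 rad is -10.2.

shift_gripper(
  increments=[
    {"d":[-5, -3, 0], "jaw":0},
    {"d":[-63, -35, 0], "twist":-10.2, "jaw":0},
    {"d":[-63, -35, 0], "twist":-10.2, "jaw":0},
    {"d":[-63, -35, 0], "twist":-10.2, "jaw":0},
    {"d":[-63, -35, 0], "twist":-10.2, "jaw":0},
    {"d":[-63, -35, 0], "twist":-10.2, "jaw":0},
    {"d":[-63, -35, 0], "twist":-10.2, "jaw":0},
    {"d":[-63, -35, 0], "twist":-10.2, "jaw":0},
    {"d":[-63, -35, 0], "twist":-10.2, "jaw":0},
    {"d":[-63, -35, 0], "twist":-10.2, "jaw":0},
    {"d":[-63, -35, 0], "twist":-10.2, "jaw":0},
    {"d":[-63, -35, 0], "twist":-10.2, "jaw":0},
    {"d":[-63, -35, 0], "twist":-10.2, "jaw":0},
    {"d":[-63, -35, 0], "twist":-10.2, "jaw":0},
    {"d":[-63, -35, 0], "twist":-10.2, "jaw":0},
    {"d":[-63, -35, 0], "twist":-10.2, "jaw":0},
    {"d":[-63, -35, 0], "twist":-10.2, "jaw":0},
    {"d":[-63, -35, 0], "twist":-10.2, "jaw":0},
  ],
)

```text
t: 1.9
tcp_pos: [0.6858, -0.0245, 0.2528]
tool_rot: [-0.031, 1.0, 0.0, -0.001]
force: [0.5, 0.8, 0.1]
finger_gap: 0.003
gripper_force: 0.0
```

Run:
```python
from h import *
from scipy.spatial.transform import Rotation as Ro
d=snap('wrist');save(d,'w1.png');print(d['hand_eye'],d['fov_y'],d['cx'],d['cy'],d['s']['tcp_pos'],d['s']['tool_rot'],d['s']['force'])
np.savez('/tmp/w1',**{k:v for k,v in d.items() if k!='s'},p=d['s']['tcp_pos'],r=d['s']['tool_rot'])
```

```text
[[-8.16050470e-04 -9.59590822e-01 -2.81397917e-01  7.14576700e-02]
 [ 9.99999618e-01 -8.70984179e-04  7.01436112e-05  1.10019075e-04]
 [-3.12402299e-04 -2.81397753e-01  9.59591167e-01 -1.20011695e-01]
 [ 0.00000000e+00  0.00000000e+00  0.00000000e+00  1.00000000e+00]] 70.60700110278742 314.72921943702954 202.20698920909288 [ 0.68581855 -0.02445105  0.25275521] [-3.09894408e-02  9.99519100e-01  4.65328204e-04 -1.00348374e-03] [0.52310761 0.77628063 0.14093997]
```

View pics/w1.png

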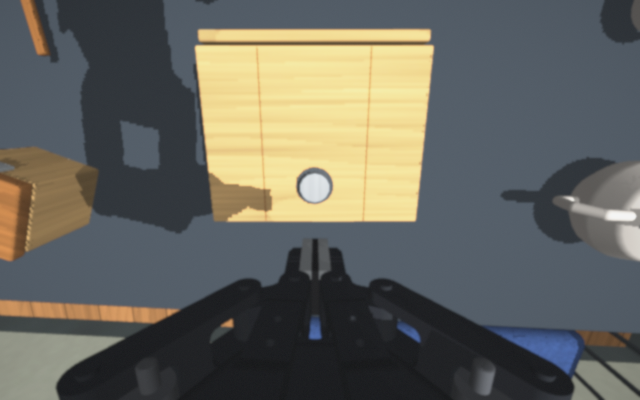

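Wrist view: button at (314,186); chest-top corners at about (196,46), (432,46), (416,221) and (214,221). I'll cast these onto their planes.

Add to h.py:
```python
from scipy.spatial.transform import Rotation as Ro
def wrist(d,p,r):
    H=np.array(d['hand_eye']);T=np.eye(4);T[:3,:3]=Ro.from_quat(r).as_matrix();T[:3,3]=p
    M=np.linalg.inv(T@H);d['R']=M[:3,:3];d['t']=M[:3,3];return d
```

Run:
```python
from m import *
d=dict(np.load('/tmp/w1.npz'));d=wrist(d,d['p'],d['r']);W=cloud(d)
g=d['pixels'].astype(int);m=((g.max(2)-g.min(2)<30)&(g.min(2)>120)).astype(np.uint8);m[:, :280]=0;m[:,350:]=0;m[:150]=0;m[225:]=0
v,u=np.nonzero(m);print('btn',len(u),u.mean(),v.mean(),u.max()-u.min(),ray(d,u.mean(),v.mean(),.084),np.nanmedian(W[v,u],0))
hsv=cv2.cvtColor(d['pixels'],cv2.COLOR_RGB2HSV)
P=[ray(d,a,b,.072)[:2] for a,b in((196,46),(432,46),(416,221),(214,221))];P=np.array(P);print(P,P.mean(0),np.linalg.norm(P-np.roll(P,1,0),axis=1))
e=(P[3]-P[0]+P[2]-P[1]);w=P[0]-P[1];print('yaw',np.degrees(np.arctan2(e[1],e[0])),np.degrees(np.arctan2(w[1],w[0]))+90, np.degrees(np.arctan2(P[1][1]-P[0][1],P[1][0]-P[0][0])))
```

```text
btn 802 315.03117206982546 187.04488778054863 32 [ 0.68210335 -0.02405155  0.084     ] [ 0.68270386 -0.02405272  0.08326635]
[[ 0.55390716 -0.14583829]
 [ 0.54005191  0.07929366]
 [ 0.7172945   0.09266734]
 [ 0.73115954 -0.13548655]] [ 0.63560327 -0.02734096] [0.1775544  0.22555789 0.17774642 0.2285748 ]
yaw 3.828946465399839 3.5216996850557223 93.52169968505574
```

shift_gripper(
  increments=[
    {"d":[0.3, 0, 5], "jaw":0},
    {"d":[0.3, 0, 10], "jaw":0},
    {"d":[0.3, 0, 13], "jaw":0},
    {"d":[0.3, 0, 14.2], "jaw":0},
    {"d":[0.3, 0, 14.7], "jaw":0},
    {"d":[0.3, 0, 15.1], "jaw":0},
    {"d":[0.3, 0, 15.4], "jaw":0},
    {"d":[0.3, 0, 15.4], "jaw":0},
  ],
)

```text
t: 2.75
tcp_pos: [0.6849, -0.0252, 0.1018]
tool_rot: [-0.031, 1.0, -0.0, 0.002]
force: [0.4, -0.6, 0.5]
finger_gap: 0.001
gripper_force: 0.0
```

Run:
```python
from h import *
d=snap('scene');save(d,'s2.png');print(manip.sense()['force'],manip.sense()['tcp_pos'])
```

```text
[-0.88181043  1.22188734  0.94199564] [ 0.68541306 -0.02548032  0.10171681]
```

View pics/s2.png

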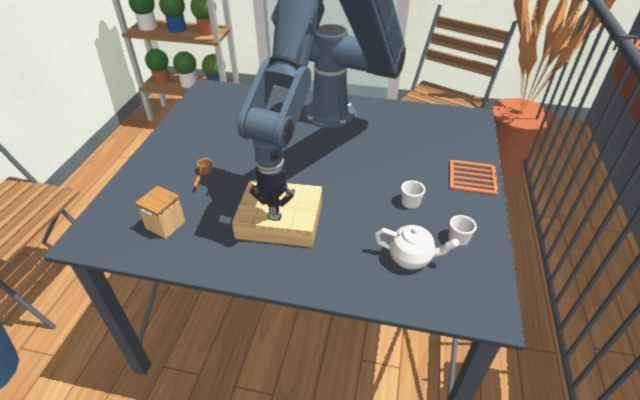

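The scene view shows the closed fingertips on the button at (275,214), with no contact force yet. I'll go lower in steps.

In the tool's units: 0.003 m is 0.3, 0.002 m is 0.2.

shift_gripper(
  increments=[
    {"d":[0, 0, 0.2], "jaw":0},
    {"d":[0, 0, 0.3], "jaw":0},
  ],
)

```text
t: 3.0
tcp_pos: [0.6855, -0.0256, 0.0983]
tool_rot: [-0.031, 1.0, -0.0, 0.002]
force: [-0.0, 2.4, 6.2]
finger_gap: 0.002
gripper_force: 3.1
```

shift_gripper(
  increments=[
    {"d":[0, 0, 0.2], "jaw":0},
    {"d":[0, 0, 0.3], "jaw":0},
  ],
)

```text
t: 3.2
tcp_pos: [0.6858, -0.0256, 0.0968]
tool_rot: [-0.031, 1.0, -0.0, 0.002]
force: [-3.9, 1.5, 16.9]
finger_gap: 0.003
gripper_force: 8.6
```

shift_gripper(
  increments=[
    {"d":[0, 0, -5], "jaw":0.2},
    {"d":[0, 0, -10], "jaw":0.5},
    {"d":[4, -2, -14], "jaw":1},
    {"d":[21, -30.5, -15.5], "twist":-1.8, "jaw":1},
    {"d":[21, -30.5, -15.5], "twist":-1.8, "jaw":1},
    {"d":[21, -30.5, -15.5], "twist":-1.8, "jaw":1},
    {"d":[21, -30.5, -15.5], "twist":-1.8, "jaw":1},
    {"d":[21, -30.5, -15.5], "twist":-1.8, "jaw":1},
    {"d":[21, -30.5, -15.5], "twist":-1.8, "jaw":1},
    {"d":[21, -30.5, -15.5], "twist":-1.8, "jaw":1},
    {"d":[21, -30.5, -15.5], "twist":-1.8, "jaw":1},
    {"d":[21, -30.5, -15.5], "twist":-1.8, "jaw":1},
    {"d":[21, -30.5, -15.5], "twist":-1.8, "jaw":1},
  ],
)

```text
t: 4.5
tcp_pos: [0.4933, -0.3421, 0.2482]
tool_rot: [-0.076, 0.997, 0.0, 0.0]
force: [-0.1, -0.8, -1.2]
finger_gap: 1.003
gripper_force: 0.0
```

Run:
```python
from m import *
d=snap('wrist');save(d,'w3.png');s=d['s'];print(s['q'],s['tcp_pos'])
wrist(d,s['tcp_pos'],s['tool_rot'])
np.savez('/tmp/w3',**{k:v for k,v in d.items() if k!='s'},p=s['tcp_pos'],r=s['tool_rot'])
t=snap('top');save(t,'t3.png');W=cloud(t);np.savez('/tmp/t3',**{k:v for k,v in t.items() if k!='s'})
c=np.array([.6352,-.0275]);a=.0637;ex=np.array([np.cos(a),np.sin(a)]);ey=np.array([-ex[1],ex[0]])
q=W[...,:2]-c;x=q@ex;y=q@ey
b=(abs(y)<.09)&(x<-.092)&(x>-.25)&(abs(W[...,2]-.066)<.012);print('front board x (exp -.2..-.189)',b.sum(),np.percentile(x[b],[2,50,98]))
f2=(abs(y)<.09)&(x<-.12)&(x>-.18);print('floor z',np.nanmedian(W[f2],0))
```

```text
[-7.92539409e-01  4.99886523e-01  1.50197217e+00  4.42139972e-04
  1.14003119e+00 -2.51551176e+00] [ 0.49329755 -0.34212583  0.24822172]
front board x (exp -.2..-.189) 166 [-0.20104389 -0.19549655 -0.19013299]
floor z [ 0.4852707  -0.03666822  0.01551056]
```

View pics/w3.png

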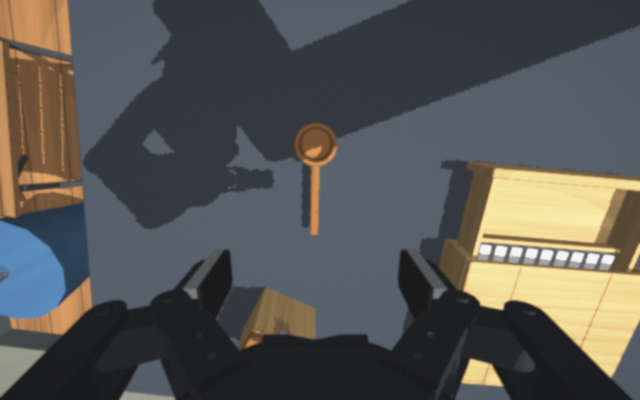

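The wrist view confirms the drawer is out. The scoop's bowl is at (316,144) and its handle tip at (314,234).

Run:
```python
from m import *
d=dict(np.load('/tmp/w3.npz'));W=cloud(d);R=Ro.from_quat(d['r']).as_matrix()
hsv=cv2.cvtColor(d['pixels'],cv2.COLOR_RGB2HSV)
m=((hsv[...,1]>110)&(hsv[...,2]>50)).astype(np.uint8);m[:110]=0;m[245:]=0;m[:,:285]=0;m[:,350:]=0
v,u=np.nonzero(m);print(len(u),u.min(),u.max(),v.min(),v.max())
b=m.copy();b[v.min()+44:]=0
bm=v<168;(cu,cv_),rad=cv2.minEnclosingCircle(np.c_[u,v][bm].astype(np.float32));print('rim',cu,cv_,rad,'mm',rad*(.36-.02)/f(d))
B=ray(d,cu,cv_,.036);h=(v>172)&(v<232);
Q=np.array([ray(d,a,c,.031)[:2] for a,c in zip(u[h],v[h])])
l=cv2.fitLine(Q.astype(np.float32),cv2.DIST_L2,0,.001,.001).ravel();ax=l[:2]*np.sign(l[0]);print('axis',ax,'yaw',np.degrees(np.arctan2(ax[1],ax[0])))
tip=ray(d,314,234.5,.031)[:2];print('bowl',B,'tip',tip,'len (115)',np.linalg.norm(tip-B[:2]),'handle z',np.nanmedian(W[v[h],u[h],2]),'off-axis',np.cross(ax,l[2:]-B[:2]))
g=B[:2]+.045*ax;print('grip',g)
print('tool shift',R.T@(np.r_[g,.027]-d['p']),'tool y deg',np.degrees(np.arctan2(R[1,1],R[0,1])))
```

```text
1906 295 336 124 234
rim 315.5 145.2906951904297 21.989730834960938 mm 0.02647174447140106
axis [0.9910741  0.13331214] yaw 7.66103
bowl [ 0.4509776  -0.34741933  0.036     ] tip [ 0.56341198 -0.33213972] len (115) 0.11346787068788247 handle z 0.03033998072671657 off-axis -0.0003263199347824392
grip [ 0.49557593 -0.34142028]
tool shift [-0.00232547  0.00024709  0.22122221] tool y deg 98.70846468075351<stdin>:11: DeprecationWarning: Arrays of 2-dimensional vectors are deprecated. Use arrays of 3-dimensional vectors instead. (deprecated in NumPy 2.0)
```

In the tool's units: -0.002 m is -0.2, 0.215 m is 21.5, 0.018 rad is 0.36.

shift_gripper(
  increments=[
    {"d":[-0.2, 0, 5], "twist":0.36, "jaw":0.5},
    {"d":[-0.2, 0, 10], "twist":0.36, "jaw":0.5},
    {"d":[-0.2, 0, 15], "twist":0.36, "jaw":0.5},
    {"d":[-0.2, 0, 19], "twist":0.36, "jaw":0.5},
    {"d":[-0.2, 0, 21], "twist":0.36, "jaw":0.5},
    {"d":[-0.2, 0, 21.5], "twist":0.36, "jaw":0.5},
    {"d":[-0.2, 0, 21.5], "twist":0.36, "jaw":0.5},
  ],
  squeeze=30,
)

```text
t: 5.3
tcp_pos: [0.4954, -0.3417, 0.0328]
tool_rot: [-0.067, 0.998, 0.0, -0.0]
force: [0.1, 0.9, 0.3]
finger_gap: 0.499
gripper_force: 0.0
```

shift_gripper(
  increments=[
    {"jaw":0},
    {"jaw":0},
    {"jaw":0},
    {"jaw":0},
    {"jaw":0},
  ],
  squeeze=30,
)

```text
t: 5.8
tcp_pos: [0.4961, -0.3435, 0.0349]
tool_rot: [-0.066, 0.998, -0.001, 0.001]
force: [2.3, 0.5, 6.2]
finger_gap: 0.103
gripper_force: 34.9
```

In the tool's units: 0.305 m is 30.5, -0.032 m is -3.2, 1.64 rad is 32.8.

shift_gripper(
  increments=[
    {"d":[0, 0, -3], "jaw":0},
    {"d":[0, 0, -7], "jaw":0},
    {"d":[0, 0, -12], "jaw":0},
    {"d":[0, 0, -14], "twist":3, "jaw":0},
    {"d":[-3.2, 30.5, -14], "twist":32.8, "jaw":0},
    {"d":[-3.2, 30.5, -14], "twist":32.8, "jaw":0},
    {"d":[-3.2, 30.5, -14], "twist":32.8, "jaw":0},
    {"d":[-3.2, 30.5, -14], "twist":32.8, "jaw":0},
    {"d":[-3.2, 30.5, -14], "twist":32.8, "jaw":0},
    {"d":[-3.2, 30.5, -14], "twist":32.8, "jaw":0},
    {"d":[-3.2, 30.5, -14], "twist":32.8, "jaw":0},
    {"d":[-3.2, 30.5, -14], "twist":32.8, "jaw":0},
    {"d":[-3.2, 30.5, -14], "twist":32.8, "jaw":0},
    {"d":[-3.2, 30.5, -14], "twist":32.8, "jaw":0},
    {"d":[-3.2, 30.5, -14], "twist":32.8, "jaw":0},
    {"d":[-3.2, 30.5, -14], "twist":32.8, "jaw":0},
    {"d":[-3.2, 30.5, -14], "twist":32.8, "jaw":0},
  ],
)

```text
t: 7.5
tcp_pos: [0.486, -0.0363, 0.1733]
tool_rot: [0.683, 0.73, -0.0, -0.0]
force: [-0.8, 0.3, -0.6]
finger_gap: 0.103
gripper_force: 34.0
```

Run:
```python
from m import *
d=snap('wrist');save(d,'w4.png');s=d['s'];print(s['q'],s['tcp_pos'],s['tool_rot'])
wrist(d,s['tcp_pos'],s['tool_rot'])
np.savez('/tmp/w4',**{k:v for k,v in d.items() if k!='s'},p=s['tcp_pos'],r=s['tool_rot'])
t=snap('top');save(t,'t4.png');np.savez('/tmp/t4',**{k:v for k,v in t.items() if k!='s'})
t=snap('scene');save(t,'s4.png')
```

```text
[-3.04322477e-01  4.69342005e-01  1.85201403e+00 -9.08973725e-05
  8.20430014e-01 -3.70110754e-01] [ 0.4859811  -0.03630938  0.17331684] [ 6.83446159e-01  7.30000916e-01 -7.18594439e-05 -7.27450174e-05]
```

View pics/w4.png

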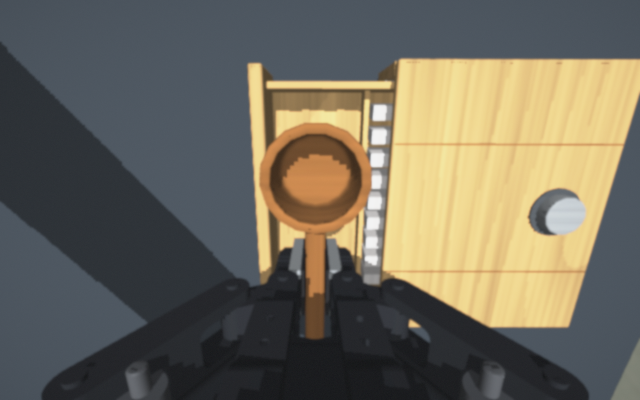

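The wrist view shows the scoop held over the compartment, bowl rim centred at (316,178). The front board is at u≈250–272 and the divider at u≈366. Next I'll check clearance and tilt numerically.

Run:
```python
from m import *
d=dict(np.load('/tmp/w4.npz'));W=cloud(d)
c=np.array([.6352,-.0275]);a=.0637;ex=np.array([np.cos(a),np.sin(a)]);ey=np.array([-ex[1],ex[0]]);w=c-.148*ex
loc=lambda P:((P[:2]-w)@ex,(P[:2]-w)@ey)
print('board outer/inner top (exp -52,-41)',loc(ray(d,249,75,.066)),loc(ray(d,263,75,.066)))
print('divider front edge (exp 41)',loc(ray(d,364,110,.036)))
hsv=cv2.cvtColor(d['pixels'],cv2.COLOR_RGB2HSV);m=(hsv[...,1]>110)&(W[...,2]>.11)&(np.mgrid[0:400,0:640][0]<232)&(hsv[...,0]<17)
P=W[m];P=P[np.isfinite(P).all(1)];top=P[P[:,2]>np.percentile(P[:,2],97)-.012]
A=np.c_[top[:,:2]-top[:,:2].mean(0),np.ones(len(top))];k=np.linalg.lstsq(A,top[:,2],rcond=None)[0];print('rim z, slope',k,len(top),'centre',loc((top.max(0)+top.min(0))/2))
h=(hsv[...,1]>110)&(hsv[...,0]<17);h[:240]=0;h[335:]=0;Q=W[h];Q=Q[(Q[:,2]>.1)];y=(Q[:,:2]-w)@ey
print('handle slope dz/dy',np.polyfit(y,Q[:,2],1),len(y),y.min(),y.max(),'xdev',np.polyfit(y,(Q[:,:2]-w)@ex,1))
```

```text
board outer/inner top (exp -52,-41) (np.float64(-0.0503438367524641), np.float64(0.10389635691097075)) (np.float64(-0.039970219006787315), np.float64(0.1039102629090809))
divider front edge (exp 41) (np.float64(0.0410886819375527), np.float64(0.08027982603326315))
rim z, slope [-0.00218896  0.05798267  0.17214777] 4373 centre (np.float64(-0.0014960307393371822), np.float64(0.04711941336306656))
handle slope dz/dy [0.01285575 0.16876304] 1818 -0.03836987061409965 0.01747194791035488 xdev [ 0.00708445 -0.0015043 ]
```

shift_gripper(
  increments=[
    {"d":[0, 0, 4], "jaw":0},
    {"d":[0, 0, 8], "jaw":0},
    {"d":[0, 0, 10.5], "jaw":0},
    {"d":[0, 0, 11.5], "jaw":0},
    {"d":[0, 0, 11.9], "jaw":0},
    {"d":[0, 0, 12.1], "jaw":0},
    {"d":[0, 0, 12.1], "jaw":0},
  ],
)

```text
t: 8.35
tcp_pos: [0.4869, -0.0364, 0.0531]
tool_rot: [0.684, 0.729, 0.0, 0.001]
force: [-0.4, 0.4, -0.2]
finger_gap: 0.107
gripper_force: 34.0
```

In the tool's units: 0.002 m is 0.2.

shift_gripper(
  increments=[
    {"d":[0, 0, 0.2], "jaw":0},
    {"d":[0, 0, 0.2], "jaw":0},
  ],
)

```text
t: 8.55
tcp_pos: [0.4869, -0.0364, 0.0511]
tool_rot: [0.684, 0.729, 0.001, 0.001]
force: [0.8, -1.1, -0.4]
finger_gap: 0.108
gripper_force: 34.2
```

shift_gripper(
  increments=[
    {"jaw":0.15},
    {"jaw":0.28},
    {"jaw":0.28},
    {"jaw":0.28},
    {"d":[0, 0, -1], "jaw":0.28},
    {"d":[0, 0, -5], "jaw":0.28},
    {"d":[0, 0, -10], "jaw":0.28},
    {"d":[0, 0, -12], "jaw":0.28},
    {"d":[0, 0, -12], "jaw":0.28},
  ],
)

```text
t: 9.45
tcp_pos: [0.4882, -0.0367, 0.1741]
tool_rot: [0.684, 0.729, 0.002, 0.004]
force: [0.7, -0.2, 0.2]
finger_gap: 0.28
gripper_force: 0.0
```

Run:
```python
from m import *
d=snap('wrist');save(d,'w5.png');s=d['s'];print(s['q'],s['tcp_pos'],s['tool_rot'])
wrist(d,s['tcp_pos'],s['tool_rot']);W=cloud(d)
np.savez('/tmp/w5',**{k:v for k,v in d.items() if k!='s'},p=s['tcp_pos'],r=s['tool_rot'])
c=np.array([.6352,-.0275]);a=.0637;ex=np.array([np.cos(a),np.sin(a)]);ey=np.array([-ex[1],ex[0]]);w=c-.148*ex
q=W[...,:2]-w;x=q@ex;y=q@ey
hsv=cv2.cvtColor(d['pixels'],cv2.COLOR_RGB2HSV);m=(hsv[...,0]<15)&(hsv[...,1]>110)&(abs(x)<.04)&(abs(y)<.1)&(W[...,2]<.08)
print(m.sum(),'z pct',np.percentile(W[...,2][m],[2,50,90,98]))
b=m&(W[...,2]>.045)&(y>.0);print('bowl x',x[b].min(),x[b].max(),'y',y[b].min(),y[b].max());
r=m&(W[...,2]>.046);A=np.c_[x[r],y[r],np.ones(r.sum())];print('slope',np.linalg.lstsq(A,W[...,2][r],rcond=None)[0])
```

```text
[-3.03781088e-01  4.67925512e-01  1.85153343e+00 -1.43585378e-05
  8.13779274e-01 -3.68017565e-01] [ 0.48817107 -0.03671052  0.17409904] [0.68402543 0.72944621 0.00181034 0.00376454]
3126 z pct [0.02237094 0.04466611 0.0514061  0.05227383]
bowl x -0.023676924035857184 0.023161139989021935 y 7.909375235206732e-06 0.06943613365165452
slope [0.00235713 0.04792165 0.04837656]
```

View pics/w5.png

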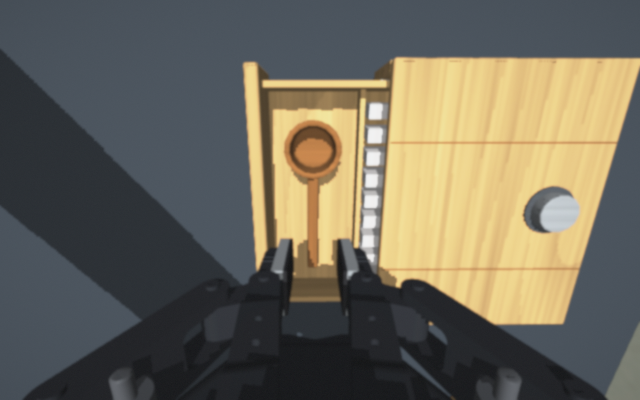

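The scoop lies level in the compartment: bowl at (313,150), handle tip at (314,265), rim height 52 mm. Next, move in front of the drawer face with the fingers shut.

In the tool's units: 0.124 m is 12.4, -0.087 m is -8.7, -1.57 rad is -31.4.

shift_gripper(
  increments=[
    {"d":[0, -4, 0], "twist":-3, "jaw":0},
    {"d":[0, -8.7, 0], "twist":-31.4, "jaw":0},
    {"d":[0, -8.7, 0], "twist":-31.4, "jaw":0},
    {"d":[0, -8.7, 0], "twist":-31.4, "jaw":0},
    {"d":[0, -8.7, 0], "twist":-31.4, "jaw":0},
    {"d":[0, -8.7, 0], "twist":-31.4, "jaw":0},
    {"d":[0, -8.7, 0], "twist":-31.4, "jaw":0},
    {"d":[0, -8.7, 0], "twist":-31.4, "jaw":0},
    {"d":[0, -8.7, 0], "twist":-31.4, "jaw":0},
    {"d":[0, -8.7, 0], "twist":-31.4, "jaw":0},
    {"d":[0, -8.7, 0], "twist":-31.4, "jaw":0},
    {"d":[0, -8.7, 0], "twist":-31.4, "jaw":0},
    {"d":[0, -8.7, 0], "twist":-31.4, "jaw":0},
    {"d":[0, -8.7, 4], "twist":-31.4, "jaw":0},
    {"d":[0, -8.7, 8], "twist":-31.4, "jaw":0},
    {"d":[0, -8.7, 11], "twist":-31.4, "jaw":0},
    {"d":[0, -8.7, 12.2], "twist":-31.4, "jaw":0},
    {"d":[0, -8.7, 12.4], "twist":-31.4, "jaw":0},
  ],
)

```text
t: 11.3
tcp_pos: [0.3983, -0.0414, 0.0445]
tool_rot: [-0.031, 1.0, 0.001, -0.002]
force: [0.3, 0.4, -0.1]
finger_gap: 0.0
gripper_force: 0.0
```

In the tool's units: -0.064 m is -6.4, -0.01 m is -1.

shift_gripper(
  increments=[
    {"d":[-1, 0, 0], "jaw":0},
    {"d":[-1.8, 0, 0], "jaw":0},
    {"d":[-2.4, 0, 0], "jaw":0},
    {"d":[-3, 0, 0], "jaw":0},
    {"d":[-3.6, 0, 0], "jaw":0},
    {"d":[-4.3, 0, 0], "jaw":0},
    {"d":[-5, 0, 0], "jaw":0},
    {"d":[-5.7, 0, 0], "jaw":0},
    {"d":[-6.4, 0, 0], "jaw":0},
    {"d":[-7.1, 0, 0], "jaw":0},
    {"d":[-7.8, 0, 0], "jaw":0},
    {"d":[-8.5, 0, 0], "jaw":0},
    {"d":[-9.2, 0, 0], "jaw":0},
    {"d":[-9.8, 0, 0], "jaw":0},
    {"d":[-10.3, 0, 0], "jaw":0},
    {"d":[-10.7, 0, 0], "jaw":0},
    {"d":[-11, 0, 0], "jaw":0},
    {"d":[-11, 0, 0], "jaw":0},
  ],
)

```text
t: 13.1
tcp_pos: [0.5041, -0.0339, 0.0463]
tool_rot: [-0.032, 0.999, 0.001, -0.006]
force: [-12.4, -2.2, 7.9]
finger_gap: -0.0
gripper_force: 0.0
```

Run:
```python
from m import *
d=snap('wrist');s=d['s'];print(s['tcp_pos'],s['force'])
wrist(d,s['tcp_pos'],s['tool_rot']);save(d,'w6.png')
t=snap('top');W=cloud(t)
c=np.array([.6352,-.0275]);a=.0637;ex=np.array([np.cos(a),np.sin(a)]);ey=np.array([-ex[1],ex[0]])
q=W[...,:2]-c;x=q@ex;y=q@ey;print('tcp x',(s['tcp_pos'][:2]-c)@ex)
b=(abs(y)<.1)&(abs(y)>.06)&(x<-.092)&(x>-.25)&(abs(W[...,2]-.066)<.012);print('board x',b.sum(),np.percentile(x[b],[2,50,98]))
```

```text
[ 0.50405249 -0.03389676  0.04625858] [-12.39653157  -2.24161611   7.90871427]
tcp x -0.13128871595870573Traceback (most recent call last):
  File "<stdin>", line 7, in <module>
    return _quantile_unchecked(
        a, q, axis, out, overwrite_input, method, keepdims, weights)
    return _ureduce(a,
                    func=_quantile_ureduce_func,
    ...<5 lines>...
                    overwrite_input=overwrite_input,
                    method=method)
    r = func(a, **kwargs)
    result = _quantile(arr,
                       quantiles=q,
    ...<2 lines>...
                       out=out,
                       weights=wgt)
    slices_having_nans = np.isnan(arr[-1, ...])
                                  ~~~^^^^^^^^^
IndexError: index -1 is out of bounds for axis 0 with size 0
```

shift_gripper(
  increments=[
    {"d":[-0.3, 0, 0], "jaw":0},
    {"d":[-0.3, 0, 0], "jaw":0},
  ],
)

```text
t: 13.4
tcp_pos: [0.5057, -0.0335, 0.0462]
tool_rot: [-0.032, 0.999, 0.002, -0.007]
force: [-14.2, -3.9, 9.0]
finger_gap: -0.0
gripper_force: 0.0
```

shift_gripper(
  increments=[
    {"d":[-0.3, 0, 0], "jaw":0},
    {"d":[-0.3, 0, 0], "jaw":0},
  ],
)

```text
t: 13.6
tcp_pos: [0.5092, -0.033, 0.0461]
tool_rot: [-0.032, 0.999, 0.002, -0.006]
force: [-10.2, 1.0, 6.3]
finger_gap: 0.001
gripper_force: 0.0
```

View pics/w6.png

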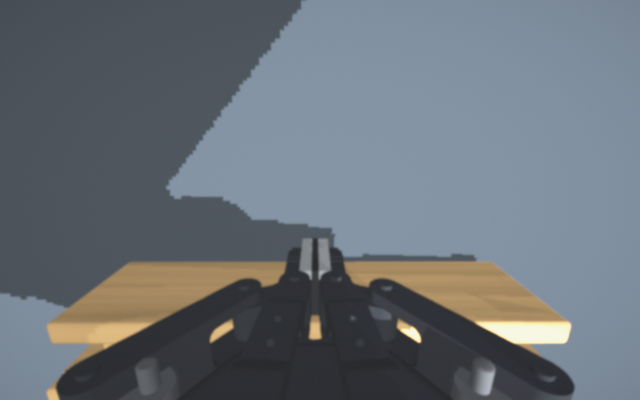

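Wrist view: the board's front face runs from the floor edge at v≈262 to its top edge at v≈320–342, square to the fingers. It's still moving at about 11 N, so I'll keep pushing.

shift_gripper(
  increments=[
    {"d":[-0.3, 0, 0], "jaw":0},
    {"d":[-0.6, 0, 0], "jaw":0},
    {"d":[-0.6, 0, 0], "jaw":0},
  ],
)

```text
t: 13.9
tcp_pos: [0.5188, -0.0331, 0.0462]
tool_rot: [-0.032, 0.999, 0.001, -0.003]
force: [-7.0, 0.1, 2.5]
finger_gap: -0.005
gripper_force: 0.0
```

shift_gripper(
  increments=[
    {"d":[-0.3, 0, 0], "jaw":0},
    {"d":[-0.3, 0, 0], "jaw":0},
  ],
)

```text
t: 14.1
tcp_pos: [0.5221, -0.033, 0.0462]
tool_rot: [-0.032, 0.999, 0.001, -0.002]
force: [-6.9, 0.8, 3.0]
finger_gap: 0.002
gripper_force: 0.0
```

shift_gripper(
  increments=[
    {"d":[-0.2, 0, 0], "jaw":0},
    {"d":[-0.2, 0, 0], "jaw":0},
  ],
)

```text
t: 14.3
tcp_pos: [0.5222, -0.0329, 0.0462]
tool_rot: [-0.032, 0.999, 0.001, -0.004]
force: [-8.9, -2.1, 6.0]
finger_gap: 0.002
gripper_force: 0.0
```

shift_gripper(
  increments=[
    {"d":[-0.2, 0, 0], "jaw":0},
    {"d":[-0.2, 0, 0], "jaw":0},
  ],
)

```text
t: 14.5
tcp_pos: [0.5222, -0.0329, 0.0462]
tool_rot: [-0.032, 0.999, 0.001, -0.007]
force: [-12.9, -3.1, 8.6]
finger_gap: 0.001
gripper_force: 0.0
```

shift_gripper(
  increments=[
    {"d":[-0.2, 0, 0], "jaw":0},
    {"d":[-0.2, 0, 0], "jaw":0},
    {"d":[-0.2, 0, 0], "jaw":0},
  ],
)

```text
t: 14.8
tcp_pos: [0.5222, -0.0328, 0.0462]
tool_rot: [-0.032, 0.999, 0.001, -0.009]
force: [-17.4, -5.1, 11.5]
finger_gap: 0.0
gripper_force: 0.0
```

It's against the stop: the position is fixed while the force rises. Back off and check.

shift_gripper(
  increments=[
    {"d":[0.5, 0, 0], "jaw":0},
    {"d":[1, 0, 0], "jaw":0},
    {"d":[2, 0, 0], "jaw":0},
    {"d":[4, 0, 0], "jaw":0},
    {"d":[6, 0, 0], "jaw":0},
    {"d":[9, 0, 0], "jaw":0},
    {"d":[11, 0, 0], "jaw":0},
    {"d":[11, 0, -5], "jaw":0},
    {"d":[11, 0, -10], "jaw":0},
    {"d":[11, 5, -15], "jaw":0},
    {"d":[11, 10, -20], "jaw":0},
    {"d":[11, 15, -20], "jaw":0},
    {"d":[11, 20, -20], "jaw":0},
    {"d":[11, 25, -20], "jaw":0},
    {"d":[11, 25, -20], "jaw":0},
  ],
)

```text
t: 16.3
tcp_pos: [0.4055, 0.2124, 0.2477]
tool_rot: [-0.033, 0.999, 0.001, 0.003]
force: [0.0, -0.8, -0.2]
finger_gap: -0.0
gripper_force: 0.0
```

Run:
```python
from m import *
s=manip.sense();print(s['tcp_pos'],s['force'])
c=np.array([.6352,-.0275]);a=.0637;ex=np.array([np.cos(a),np.sin(a)]);ey=np.array([-ex[1],ex[0]])
for n in('top','scene'):
    t=snap(n);W=cloud(t);save(t,n+'7.png')
    q=W[...,:2]-c;x=q@ex;y=q@ey
    b=(abs(y)<.1)&(x<-.093)&(x>-.25)&(abs(W[...,2]-.066)<.012);print(n,'board x',b.sum(),np.percentile(x[b],[2,50,98]) if b.any() else '')
    b=(abs(y)<.01)&(abs(x-.048)<.01);print('button z',np.nanmedian(W[...,2][b]))
```

```text
[0.40552259 0.21235328 0.24773121] [ 0.00133506 -0.80058469 -0.19523573]
top board x 222 [-0.10631704 -0.10124866 -0.09529114]
button z 0.08291503868348701
scene board x 117 [-0.10720607 -0.10121356 -0.09437922]
button z 0.08332452412806972
```

View pics/top7.png

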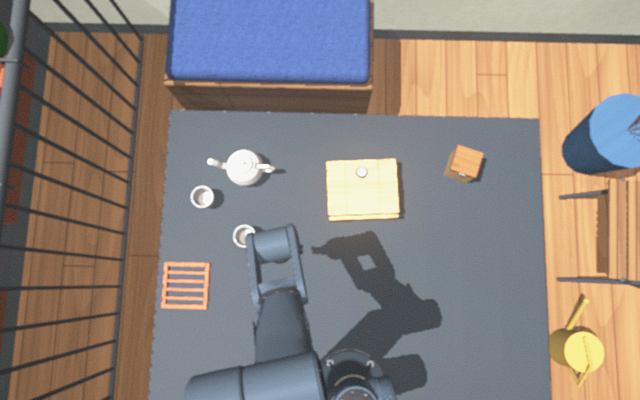

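The top view shows the drawer shut, front edge at v≈218, with face at −0.106 (shut = −0.105) and the button up. The bystanders haven't moved and the arm is clear. Handing in.

```bash
python3 -c "
from station import manip, camrig
print(manip.sign_off())"
```

```text
the job is handed in; nothing more can be done
None
```

The scoop is in the drawer's front compartment, level when I let it go, and the drawer is shut with the button up. The teapot, cups and caddy weren't moved; the job was handed in at about 16 s, and the sign-off returned no verdict.

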